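# Open the shielding-gas tap under the bench shelf

## Robot

A 6-joint arm with a two-finger parallel gripper is mounted at the origin on the work surface. World frame = base frame: x ahead of the robot, y to its left, z up, the work surface at z = 0. Lengths are in mm, angles in rad, forces in N, time in s.
With the tool pointing down it reaches from about 375 to 975 mm from the base axis. Payload 3.8 kg.
Tool frame: the origin (TCP) lies on the centre line of the jaws, within the pads' length; the fingertips stand robot.finger_overhang ahead of it and the grasp point (between the pads) lies 3 mm ahead of it (robot.finger_overhang is the distance from the TCP to the fingertips, in mm); z points along the fingers, y is the direction in which the jaws open and shut (so a half turn about z gives the same grasp; the last joint's range is limited). The gripper opens to 88 mm and grips with 3 to 60 N. Pads are 18 mm wide; open, the fingers measure 123 mm over their backs; the gripper's body (75 mm by 187 mm) begins 45 mm behind the grasp point.
Start: joints at [1.258, 0.264, 1.604, -0, 1.274, -0.037], TCP at [183.812, 649.485, 220.806] pointing down, gripper open.
Joint ranges: [-2.63, 2.63], [-0.94, 2.18], [0.31, 2.57], [-1.31, 4.45], [0, 2.66], [-2.55, 2.55]. Speed limits (rad/s): [2.57, 2.57, 3.14, 3.14, 3.14, 3.14].

## Interface

Orientations are given as a unit quaternion [w, x, y, z].
In Python, from workcell import robot gives the robot as it stands.
- The arm moves only by the tool carry_out, never from a script. Its arguments are lists of equal length, an entry for each row: "dp": the shift along the tool's x, y, z scaled (see below), a list of three; "rot": the turn, a rotation vector about the tool's x, y, z scaled (see below), a list of three. A call has 1 to 10 rows; each row is the pose to reach, as a shift and turn from the pose measured when the call began, along the tool's axes at that moment, turning the shorter way round; what a row does not reach only later rows make up. The controller multiplies each number of a shift by 30 cm and each number of a turn by pi rad. A row lasts 1/12 s, in which the tool goes at most 41.7 mm and 7.16 degrees, less where a joint would pass 70% of its speed; a pose out of reach is approached as far as the arm can. A call with a number of a shift or a turn outside -1 to 1 is refused whole. A call with a gripper value outside its range is refused whole. "jaw" is the opening, from -1 (shut) to 1 (fully open), so that 0 is half open, set as the call begins (left out, the last holds). The fingers move at their own pace and stop on an object; the grip force is fixed at half the most. Time passes only in rows, so rows that repeat a pose let the fingers close. It gives the time, the measured TCP pose, the force and the opening at its end, in the units of the state.
- robot.get_obs(): the state, without advancing time (a new reading comes with each control period).
- robot.get_image(name): name is "scene" or "top" or "wrist"; returns a dict with "frame" (420x560x3 uint8, red, green, blue), "fx", "fy", "cx", "cy" (pixels), "world_to_cam" (4x4, takes a point from world to camera coordinates). Camera axes: x right, y up, looking along -z (the intrinsics and any distortion apply to the point x, -y, -z); pixel columns grow to the right and rows downward; lengths in mm; the calibration is good to about 2 mm. The wrist camera is an equidistant fisheye: a pixel r from the principal point sees the ray r / f radians off the axis. A picture is of the moment at which its call begins. There is no depth.
- robot.hand_in(): hands the job in, once; it reports no verdict.
The state is a dict: "time": time; "q": joint angles; "joint_velocities": joint speeds; "effort": joint torques, N m; "position": TCP position; "ee_rot": TCP orientation; "contact_force": force on the tool from outside, world axes, zero at the start; "moment": the same for the moment, N m; "grip_width": finger opening in mm.
Only numpy, scipy, OpenCV 4.12 (cv2) and the standard library are available. Lean on these libraries where they do the work, as an engineer would, in place of code of your own. Each camera call takes 0.05 s, during which the arm holds its last target.

## Task

Open the shielding-gas tap: of the two crank knobs under the low grey shelf it is the one beneath the upright clear flow tube. Swing its crank arm counterclockwise as seen from above (towards the robot's right) all the way to the stop, then let go. Leave the other tap, beneath the round dial gauge, as it is.

Things in the scene. Friction and masses are not known exactly. Their poses are not given: they have to be found in the camera images.
- gas_knob (a joint): Gas knob's angle about its vertical axis: 0 closed stop, 1.5 open stop, growing counterclockwise from above; at 0.75 its arm points square out of the shelf's front, below that slants to the robot's left, above to the right. Stiff (0.3 N m, 2.5 N at the grip), stays where left. Black disc 64 mm wide; flat steel arm 18 mm wide, 8 thick, runs out under the shelf edge to an upright grip.
- gas_tap: Fixed brass tap body under the shelf; clear flow tube, 30 mm wide, 146 tall, on the shelf 45 mm behind the knob's axis. Origin: on that axis at the shelf's underside, 158 mm above the table, 40 mm behind the front edge. x points square from the front edge to the back, y to the left along the shelf, z up. Shelf: grey steel 700 x 200 x 12 mm, top at 170 mm; the taps may swap places on it.
- gas_grip (a point): Centre of the upright black cylindrical grip at the end of the gas knob's arm: 18 mm across, standing from 120 to 170 mm above the table, this point at 146 mm. It moves on a level circle of 130 mm radius about the knob's axis, always 55 to 90 mm in front of the shelf's edge, and can be pinched from above in any direction. The arm's top is at 120 mm.
- air_grip (a point): The same point on the other tap (compressed air): knob, arm and grip just alike, but beneath a round dial gauge 66 mm across, its white face tilted up. Its axis lies 300 mm along the shelf from the gas tap's. To be left alone.

How it is judged (in metres and radians):
At the end, for the whole second after the job is handed in: The gas tap's crank stands at its fully open stop, within about 10 degrees (joint above 1.32 of 1.5 rad), at rest, and the air tap's grip is where it started, within 20 mm (value of joint gas_knob above 1.32 rad and velocity of joint gas_knob between -0.05 and 0.05 rad/s and distance of air_grip from where it was at the start of the episode below 0.02 m); the robot touches nothing.
It fails at once if the air tap's crank is turned: its grip shifts by more than 20 mm from its start (distance of air_grip from where it was at the start of the episode above 0.02 m).
It also fails if it takes over 34 s, if anything falls off the work surface, if the arm or the gripper's body presses on something with over 40 N, if the wrist force passes 120 N, or if a joint passes its speed limit or range.

## Working session

There is one attempt and no reset: what is moved stays moved. The work goes in short steps, Python scripts to look and compute and a tool call to move; the robot and the scene stay as the last step left them, time stands still between calls to the robot, and variables do not carry over. Pictures are saved under pics/ and viewed, and the job is handed in when it is done.

Besides the shell and the picture viewer there is one more tool, called as a command line: name --argument value ..., lists and objects as JSON in quotes. carry_out: Moves the arm, as the interface text tells. Its arguments: {"type":"object","properties":{"dp":{"type":"array"},"rot":{"type":"array"},"jaw":{"type":"number"}},"required":["dp","rot"]}

```bash
mkdir -p pics; ls; python3 - <<'E'
from workcell import robot
import cv2,numpy as np
o=robot.get_obs();print({k:np.round(v,3).tolist() for k,v in o.items()},robot.finger_overhang)
for n in ["scene","top","wrist"]:
    im=robot.get_image(n);cv2.imwrite(f"pics/{n}0.png",im["frame"][:,:,::-1])
    print(n,im["fx"],im["fy"],im["cx"],im["cy"],np.round(im["world_to_cam"],3).tolist())
E
```

```text
pics
{'time': 0.0, 'q': [1.258, 0.265, 1.605, -0.0, 1.274, -0.037], 'joint_velocities': [0.002, -0.001, 0.002, -0.001, -0.001, 0.001], 'effort': [0.003, -50.213, -35.687, 0.073, 0.03, -0.0], 'position': [183.61, 648.771, 219.501], 'ee_rot': [-0.0, 0.137, 0.991, -0.001], 'contact_force': [-0.539, 0.368, -0.331], 'moment': [-0.004, 0.036, -0.018], 'grip_width': 88.213} 22.0
scene 522.8021743257038 522.8021743257038 272.61807115769864 216.96748729858345 [[0.802, 0.597, 0.018, -529.913], [-0.488, 0.638, 0.596, 122.086], [0.344, -0.487, 0.803, -1282.76], [0.0, 0.0, 0.0, 1.0]]
top 474.75879360954605 474.75879360954605 279.40356642126125 209.96528725190313 [[-0.012, -1.0, 0.0, 99.922], [0.992, -0.012, 0.124, -631.321], [-0.124, 0.002, 0.992, -887.011], [0.0, 0.0, 0.0, 1.0]]
wrist 325.19226210127806 325.19226210127806 277.3224767169937 211.01825463191167 [[0.274, 0.962, -0.002, -673.124], [-0.93, 0.264, -0.258, 33.452], [-0.247, 0.072, 0.966, -388.711], [0.0, 0.0, 0.0, 1.0]]
```

View pics/scene0.png

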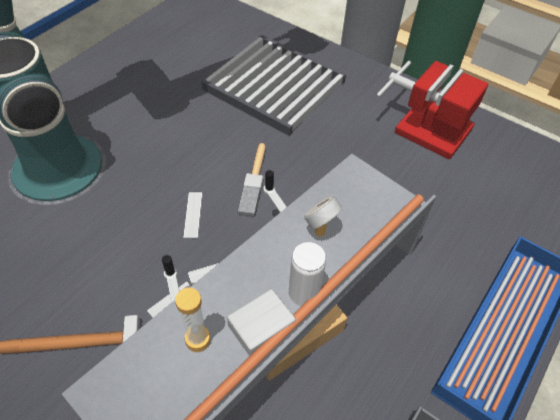

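View pics/top0.png

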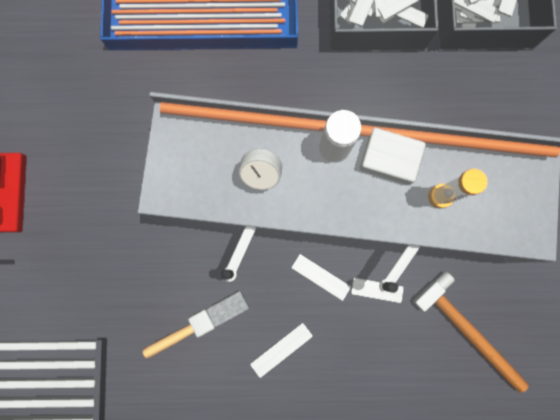

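View pics/wrist0.png

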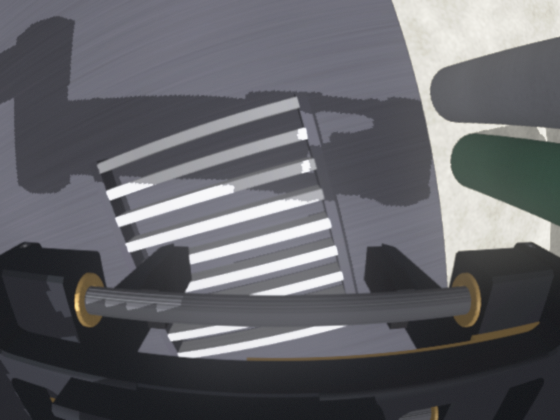

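The top view shows the gas flow tube at about (443,196), with its grip at about (391,287). The dial gauge is at (260,172) and the air grip at (229,274). Next I'll enlarge these spots.

```bash
python3 - <<'E'
import cv2
a=cv2.imread("pics/top0.png");cv2.imwrite("pics/topc.png",cv2.resize(a[170:310,350:500],None,fx=4,fy=4,interpolation=cv2.INTER_CUBIC))
a=cv2.imread("pics/scene0.png");cv2.imwrite("pics/scc.png",cv2.resize(a[240:360,120:280],None,fx=5,fy=5,interpolation=cv2.INTER_CUBIC))
E
```

```text
(no output)
```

View pics/topc.png

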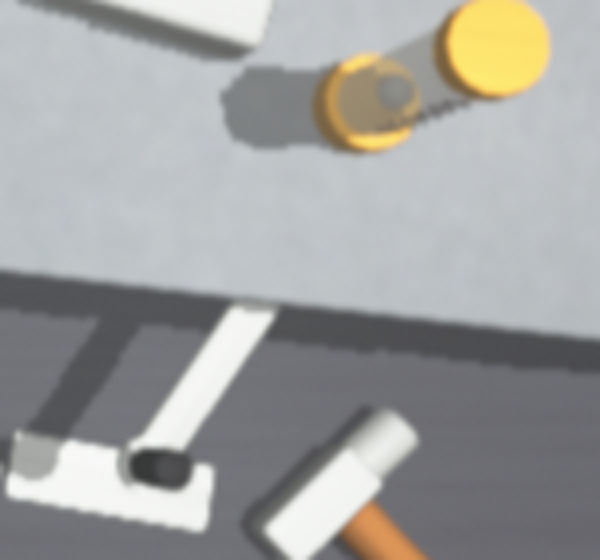

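View pics/scc.png

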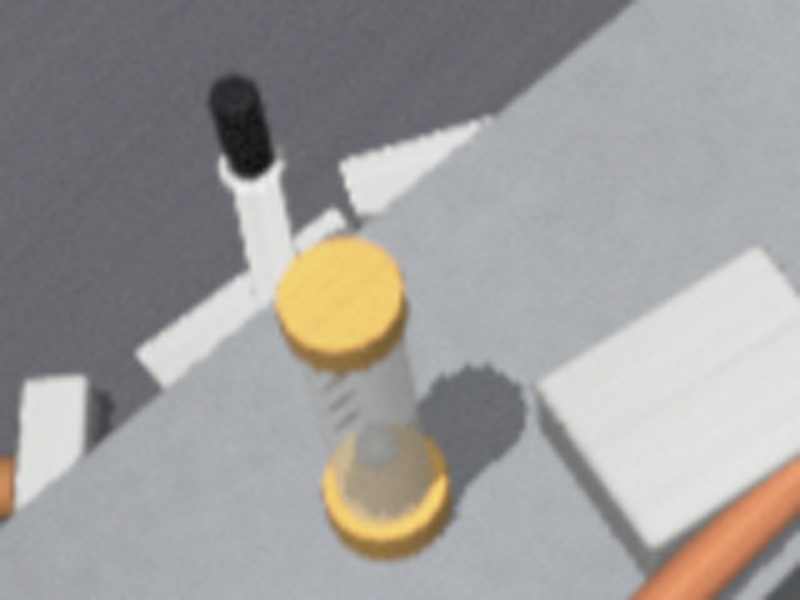

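```bash
cat > h.py <<'E'
from workcell import robot
import numpy as np, cv2
from scipy.optimize import least_squares
def proj(im,P):
    c=np.array(im["world_to_cam"])@np.append(P,1);return np.array([im["cx"]+im["fx"]*c[0]/-c[2],im["cy"]-im["fy"]*c[1]/-c[2]])
def onz(im,uv,z):
    return least_squares(lambda p:proj(im,[p[0],p[1],z])-uv,[600,0]).x
def tri(ims,uvs):
    r=least_squares(lambda p:np.concatenate([proj(i,p)-u for i,u in zip(ims,uvs)]),[600,0,150]);return r.x,r.fun
E
python3 - <<'E'
from h import *
np.set_printoptions(precision=1,suppress=True)
t=robot.get_image("top");s=robot.get_image("scene")
gt=[(393.7,287.5),(167.2,258.4)]
print("griptop tri",tri([t,s],gt),onz(t,gt[0],170),onz(s,gt[1],170))
print("gripbot",onz(t,(386.7,286.5),120),onz(s,(170.4,273.6),120))
tt=[(474.2,181.7),(188.4,298)]
print("tube",tri([t,s],tt),onz(t,tt[0],316),onz(s,tt[1],316), "base",onz(t,(441.7,195.7),182))
a=onz(t,(350,238),170);b=onz(t,(500,254.5),170);c=onz(t,(140,213),170);d=onz(t,(556,258),170)
print("edge",a,b,c,d)
e=a-b;e/=np.linalg.norm(e); 
e2=(c-b)/np.linalg.norm(c-b);print(e,e2)
yv=e2; xv=np.array([yv[1],-yv[0]]);print("y",yv,"x",xv)
tube=tri([t,s],tt)[0][:2]; ax=tube-45*xv
g=tri([t,s],gt)[0][:2]
print("axis",ax,"edge dist", (ax-b)@xv, "r",np.linalg.norm(g-ax))
r=g-ax; l=np.array([r@xv,r@yv]);print("angle left of square-out", np.arctan2(l[1],-l[0]))
# air
for uv in [(229,274)]: print("air",onz(t,uv,170))
E
```

```text
griptop tri (array([487.3, -92.2, 169. ]), array([-0.9, -1. , -1.4, -0.1])) [485.8 -93.3] [490.  -91.2]
gripbot [485.6 -93. ] [490.4 -93.4]
tube (array([ 635.6, -174.9,  314.1]), array([-0.8, -0.9, -1.3, -0. ])) [ 633.9 -175.2] [ 637.9 -174.5] base [ 635.2 -176.1]
edge [567.9 -24.1] [ 537.6 -271.4] [613.9 325.6] [ 530.7 -363.5]
[0.1 1. ] [0.1 1. ]
y [0.1 1. ] x [ 1.  -0.1]
axis [ 590.9 -169.2] edge dist 39.96270208378586 r 129.07910704782333
angle left of square-out 0.5122371708277588
air [511.  176.8]
```

The two views agree to within 5 mm. The knob's axis is 40.0 mm behind the edge, the radius is 129 mm and the joint is at about 0.24. Next I'll work out the waypoints.

```bash
cat >> h.py <<'E'
from scipy.spatial.transform import Rotation as R
np.set_printoptions(precision=4,suppress=True)
AX=np.array([590.9,-169.2]); YV=np.array([613.9-537.6,325.6+271.4]);YV/=np.linalg.norm(YV);XV=np.array([YV[1],-YV[0]])
def grip(j,r=130):
    a=0.75-j; return AX+r*(-np.cos(a)*XV+np.sin(a)*YV)
def tool(jdir):  # pointing down, y along jdir (2d)
    y=np.array([*jdir,0]);z=np.array([0,0,-1.]);return R.from_matrix(np.c_[np.cross(y,z),y,z])
def cmd(o,P,Rt=None):
    q=np.array(o["ee_rot"]);R0=R.from_quat(q[[1,2,3,0]])
    Rt=Rt or R0
    return R0.inv().apply(np.array(P)-np.array(o["position"]))/300,(R0.inv()*Rt).as_rotvec()/np.pi
E
python3 - <<'E'
from h import *
o=robot.get_obs();print("yaw",np.arctan2(XV[1],XV[0]),o["time"])
for j in [0,.24,.5,.75,1,1.25,1.5]: print(j,grip(j))
g=grip(.24);T=tool(YV)
print(cmd(o,[(184+g[0])/2-20,(649+g[1])/2,235],T)); print(cmd(o,[*g,235],T))
E
```

```text
yaw -0.1271165645106924 0.25
0 [507.7818 -69.2432]
0.24 [486.4041 -91.8656]
0.5 [ 470.0351 -121.3286]
0.75 [ 461.9489 -152.7193]
1 [ 461.8803 -185.1347]
1.25 [ 469.8335 -216.5593]
1.5 [ 485.314  -245.0393]
(array([-0.7582, -1.0693, -0.0483]), array([-0.0003, -0.    , -0.0473]))
(array([-1.6435, -2.102 , -0.0472]), array([-0.0003, -0.    , -0.0473]))
```

carry_out --dp '[[-0.74,-1.0,-0.05],[-0.74,-1.0,-0.05],[-0.74,-1.0,-0.05],[-0.74,-1.0,-0.05],[-0.74,-1.0,-0.05],[-0.74,-1.0,-0.05],[-0.74,-1.0,-0.05],[-0.74,-1.0,-0.05],[-0.74,-1.0,-0.05],[-0.74,-1.0,-0.05]]' --rot '[[0,0,-0.047],[0,0,-0.047],[0,0,-0.047],[0,0,-0.047],[0,0,-0.047],[0,0,-0.047],[0,0,-0.047],[0,0,-0.047],[0,0,-0.047],[0,0,-0.047]]' --jaw 1

```text
time: 1.08
position: [317.5, 294.6, 235.8]
ee_rot: [0.001, 0.067, 0.998, -0.002]
contact_force: [-0.6, -0.1, 0.1]
grip_width: 88.2
```

```bash
python3 - <<'E'
from h import *
o=robot.get_obs();print(o["time"],o["position"],o["ee_rot"],o["q"])
print(cmd(o,[*grip(.24),235],tool(YV)))
E
```

```text
1.0833 [317.4796 294.629  235.7743] [ 0.0009  0.0668  0.9978 -0.0017] [ 0.6937 -0.2184  2.069  -0.0039  1.292  -0.7423]
(array([-0.7298, -1.2017,  0.0081]), array([-0.001 ,  0.0007, -0.0021]))
```

carry_out --dp '[[-0.65,-1.0,0.01],[-0.65,-1.0,0.01],[-0.65,-1.0,0.01],[-0.65,-1.0,0.01],[-0.65,-1.0,0.01],[-0.65,-1.0,0.01],[-0.65,-1.0,0.01],[-0.65,-1.0,0.01],[-0.65,-1.0,0.01],[-0.65,-1.0,0.01]]' --rot '[[0,0,-0.002],[0,0,-0.002],[0,0,-0.002],[0,0,-0.002],[0,0,-0.002],[0,0,-0.002],[0,0,-0.002],[0,0,-0.002],[0,0,-0.002],[0,0,-0.002]]'

```text
time: 1.92
position: [472.9, -32.8, 234.3]
ee_rot: [0.002, 0.066, 0.998, -0.003]
contact_force: [0.8, 0.0, 0.1]
grip_width: 88.5
```

```bash
python3 - <<'E'
from h import *
o=robot.get_obs();print(o["time"],o["position"],o["ee_rot"],o["q"])
print(cmd(o,[*grip(.24),235],tool(YV)))
E
```

```text
1.9167 [472.9485 -32.7505 234.2699] [ 0.0017  0.066   0.9978 -0.0027] [-0.1178 -0.1349  2.0021 -0.0054  1.2708 -1.555 ]
(array([-0.0704, -0.1894, -0.0012]), array([-0.0016,  0.0012, -0.0016]))
```

carry_out --dp '[[-0.07,-0.19,0],[-0.07,-0.19,0],[-0.07,-0.19,0],[-0.07,-0.19,0]]' --rot '[[-0.0016,0.001,-0.0016],[-0.0016,0.001,-0.0016],[-0.0016,0.001,-0.0016],[-0.0016,0.001,-0.0016]]'

```text
time: 2.25
position: [486.3, -91.6, 234.3]
ee_rot: [-0.0, 0.064, 0.998, 0.0]
contact_force: [-0.1, 0.7, 1.1]
grip_width: 88.4
```

```bash
python3 - <<'E'
from h import *
o=robot.get_obs();print(o["time"],o["position"],o["ee_rot"],o["q"])
for n in ["top","wrist"]:
    im=robot.get_image(n);cv2.imwrite(f"pics/{n}1.png",im["frame"][:,:,::-1])
print(cmd(o,[*grip(.24),150],tool(YV)))
E
```

```text
2.25 [486.2929 -91.642  234.349 ] [-0.0001  0.0644  0.9979  0.0004] [-0.2372 -0.0899  1.9617  0.0009  1.2702 -1.6794]
(array([-0.0006, -0.0009,  0.2812]), array([ 0.0003, -0.0001, -0.0006]))
```

View pics/wrist1.png

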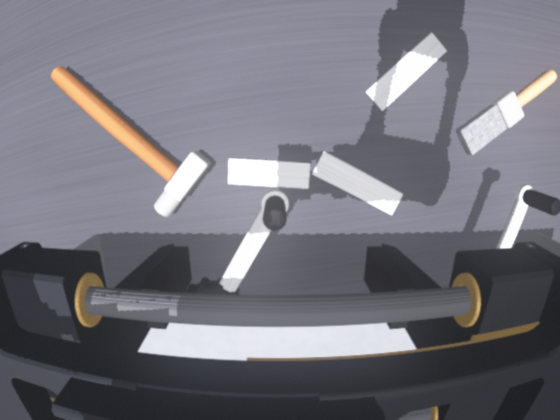

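View pics/top1.png

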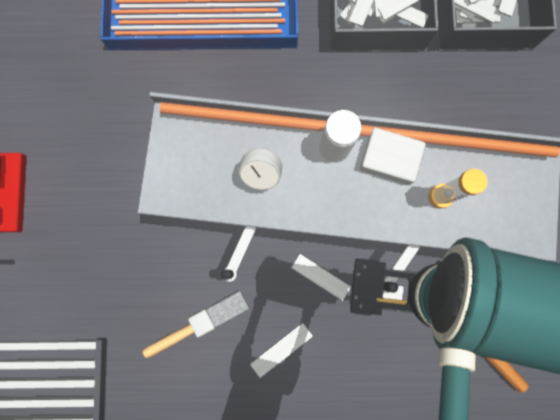

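The wrist view has the grip at (274,214), midway between the fingers at columns 90 and 465. I'll check its depth using the fisheye model.

```bash
python3 - <<'E'
from h import *
im=robot.get_image("wrist")
def fp(P):
    c=np.array(im["world_to_cam"])@np.append(P,1);x,y,z=c[0],-c[1],-c[2];r=np.hypot(x,y);th=np.arctan2(r,z)
    return np.array([im["cx"]+im["fx"]*th*x/r,im["cy"]+im["fy"]*th*y/r])
g=grip(.24)
print(fp([*g,170]),fp([*g,120]))
a=im["frame"][170:300,210:330,::-1];cv2.imwrite("pics/wc.png",cv2.resize(a,None,fx=4.5,fy=4.5,interpolation=cv2.INTER_CUBIC))
for uv in [(275.8,219)]: print(least_squares(lambda p:fp([p[0],p[1],170])-uv,g).x)
E
```

```text
[276.4352 220.2787] [276.5399 204.0653]
[485.3806 -92.2001]
```

View pics/wc.png

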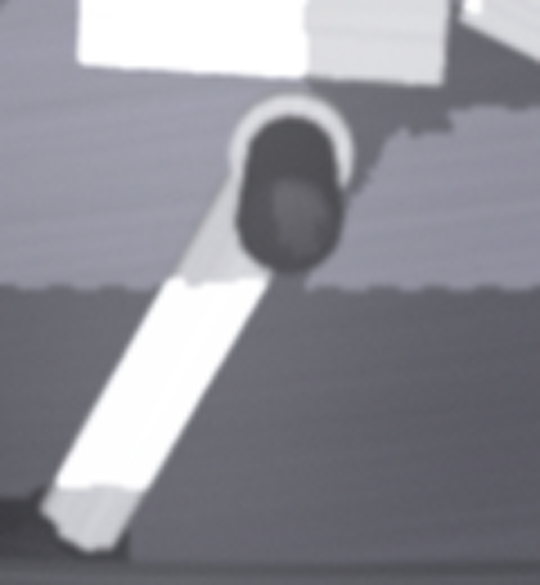

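The prediction matches to within 2 mm. Now I'll descend and grip.

carry_out --dp '[[0,0,0.1],[0,0,0.2],[0,0,0.24],[0,0,0.28],[0,0,0.28],[0,0,0.28]]' --rot '[[0,0,0],[0,0,0],[0,0,0],[0,0,0],[0,0,0],[0,0,0]]'

```text
time: 2.9
position: [486.0, -89.9, 150.6]
ee_rot: [-0.0, 0.063, 0.998, 0.0]
contact_force: [0.3, 0.2, 0.5]
grip_width: 87.8
```

carry_out --dp '[[0,0,0],[0,0,0],[0,0,0],[0,0,0],[0,0,0],[0,0,0],[0,0,0],[0,0,0]]' --rot '[[0,0,0],[0,0,0],[0,0,0],[0,0,0],[0,0,0],[0,0,0],[0,0,0],[0,0,0]]' --jaw -1

```text
time: 3.57
position: [485.9, -90.0, 150.7]
ee_rot: [-0.0, 0.063, 0.998, 0.0]
contact_force: [0.1, 1.0, -0.5]
grip_width: 36.8
```

```bash
python3 - <<'E'
from h import *
o=robot.get_obs();print(o["time"],o["position"],o["contact_force"],o["moment"],o["grip_width"],o["q"])
p=np.array(o["position"])[:2]; r=p-AX; j=.75-np.arctan2(r@YV,-r@XV);print("j",j,np.hypot(*r))
js=np.arange(j+.1,1.6,.1); 
for k in js: print(round(k,2),cmd(o,[*(grip(k,130)),o["position"][2]])[0])
E
```

```text
3.5667 [485.9252 -90.0042 150.6507] [ 0.1368  1.035  -0.4984] [-0.0235 -0.0068  0.0188] 36.839454428609166 [-0.2341 -0.0232  2.0584  0.0009  1.1069 -1.6799]
j 0.2307886555678369 131.49783907637033
0.33 [ 0.0153 -0.0411 -0.    ]
0.43 [ 0.031  -0.0815 -0.0001]
0.53 [ 0.0426 -0.1232 -0.0001]
0.63 [ 0.05   -0.1659 -0.0001]
0.73 [ 0.0531 -0.2091 -0.0001]
0.83 [ 0.0518 -0.2524 -0.0002]
0.93 [ 0.0462 -0.2953 -0.0002]
1.03 [ 0.0364 -0.3375 -0.0003]
1.13 [ 0.0224 -0.3785 -0.0003]
1.23 [ 0.0044 -0.4179 -0.0003]
1.33 [-0.0175 -0.4553 -0.0004]
1.43 [-0.043  -0.4903 -0.0004]
1.53 [-0.0718 -0.5226 -0.0005]
```

carry_out --dp '[[0,0,0],[0,0,0],[0,0,0],[0,0,0],[0,0,0]]' --rot '[[0,0,0],[0,0,0],[0,0,0],[0,0,0],[0,0,0]]'

```text
time: 3.98
position: [486.7, -90.0, 152.4]
ee_rot: [0.001, 0.063, 0.998, 0.001]
contact_force: [-1.2, -3.2, 6.7]
grip_width: 3.7
```

```bash
python3 - <<'E'
from h import *
o=robot.get_obs();print(o["time"],o["position"],o["contact_force"],o["moment"],o["grip_width"],o["q"])
p=np.array(o["position"])[:2]; r=p-AX; j=.75-np.arctan2(r@YV,-r@XV);print("j",j,np.hypot(*r))
im=robot.get_image("wrist");cv2.imwrite("pics/w2.png",im["frame"][:,:,::-1])
E
```

```text
3.9833 [486.7298 -90.001  152.3723] [-1.2468 -3.1611  6.6605] [-0.5206  0.0409  0.0129] 3.705244485731228 [-0.234  -0.0244  2.0562  0.0014  1.1088 -1.6799]
j 0.22706604254078377 130.85835374763533
```

View pics/w2.png

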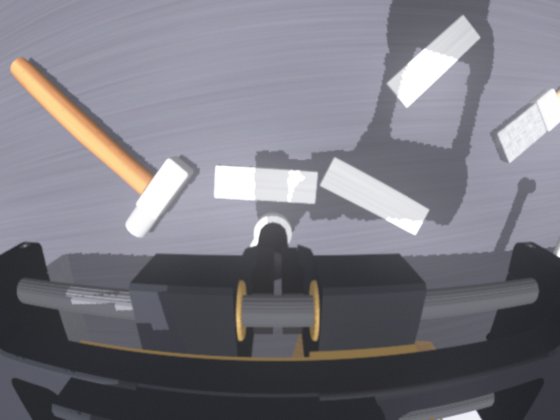

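```bash
python3 - <<'E'
from h import *
im=robot.get_image("wrist");t=robot.get_image("top");s=robot.get_image("scene")
def fp(P):
    c=np.array(im["world_to_cam"])@np.append(P,1);x,y,z=c[0],-c[1],-c[2];r=np.hypot(x,y);th=np.arctan2(r,z)
    return np.array([im["cx"]+im["fx"]*th*x/r,im["cy"]+im["fy"]*th*y/r])
o=robot.get_obs();print(o["grip_width"],o["position"],o["contact_force"])
for z in (170,152,130,120,114):print(z,"grip",fp([*grip(.24),z]))
print("cam",np.linalg.inv(im["world_to_cam"])[:3,3])
cv2.imwrite("pics/wc2.png",cv2.resize(im["frame"][190:350,180:380,::-1],None,fx=4,fy=3.7,interpolation=cv2.INTER_CUBIC))
cv2.imwrite("pics/tc2.png",cv2.resize(t["frame"][230:330,330:450,::-1],None,fx=6,fy=6,interpolation=cv2.INTER_CUBIC))
cv2.imwrite("pics/sc2.png",cv2.resize(s["frame"][200:340,80:260,::-1],None,fx=4.2,fy=4.2,interpolation=cv2.INTER_CUBIC))
E
```

```text
0.6571142639674129 [487.0167 -90.4605 152.4359] [-1.6312 -0.7103  7.0037]
170 grip [275.3846 265.957 ]
152 grip [275.5638 252.0929]
130 grip [275.7432 238.3326]
120 grip [275.8133 232.9868]
114 grip [275.8524 230.0078]
cam [420.1274 -82.5018 315.4068]
```

View pics/wc2.png

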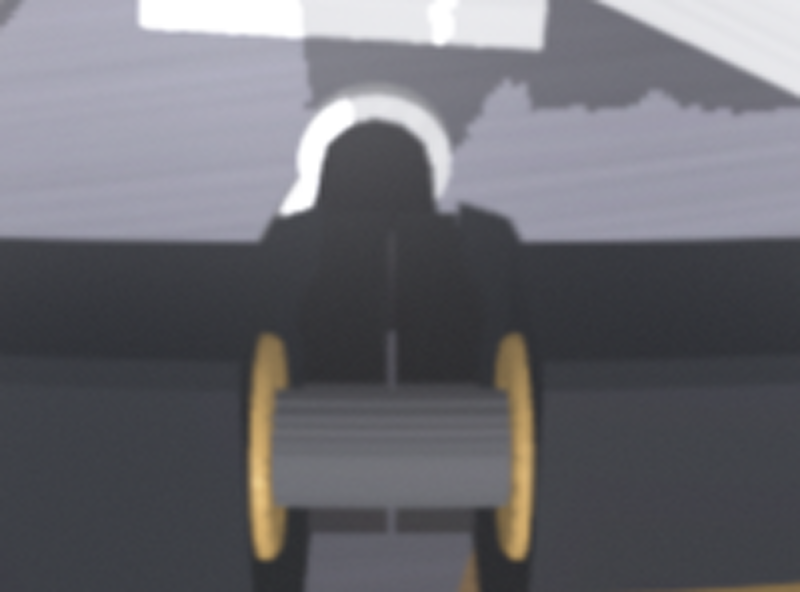

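View pics/tc2.png

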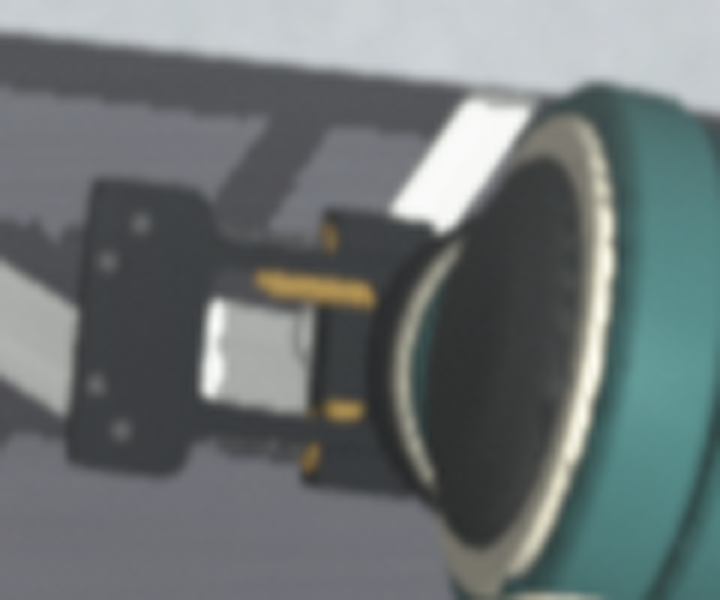

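View pics/sc2.png

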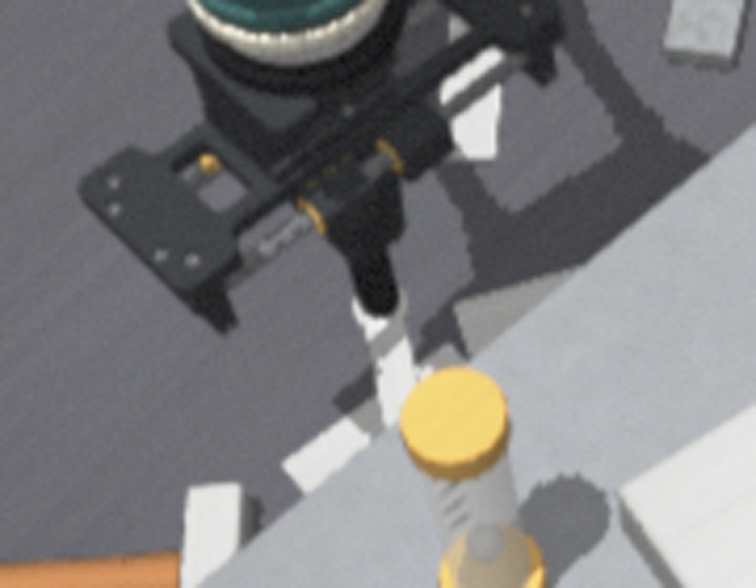

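The fingers shut completely (0.7 mm) and the scene view still shows the whole grip below them. They have closed on top of the grip and not around it, and the upward 7 N fits that. I'll lift clear and measure where the fingertips really are.

carry_out --dp '[[0,0,-0.1],[0,0,-0.2],[0,0,-0.2],[0,0,-0.2]]' --rot '[[0,0,0],[0,0,0],[0,0,0],[0,0,0]]'

```text
time: 4.52
position: [488.4, -90.5, 214.6]
ee_rot: [0.003, 0.063, 0.998, -0.0]
contact_force: [0.2, 0.1, -0.9]
grip_width: 0.3
```

```bash
python3 - <<'E'
from h import *
o=robot.get_obs();print(o["time"],o["grip_width"],o["position"],o["contact_force"])
im=robot.get_image("wrist");s=robot.get_image("scene")
def fp(P):
    c=np.array(im["world_to_cam"])@np.append(P,1);x,y,z=c[0],-c[1],-c[2];r=np.hypot(x,y);th=np.arctan2(r,z)
    return np.array([im["cx"]+im["fx"]*th*x/r,im["cy"]+im["fy"]*th*y/r])
p=np.array(o["position"])
for dz in (20,0,-22): print(dz,fp(p+[0,0,dz]),fp(p+[-9,0,dz]),proj(s,p+[0,0,dz]))
cv2.imwrite("pics/wc3.png",cv2.resize(im["frame"][190:350,180:380,::-1],None,fx=4,fy=3.7,interpolation=cv2.INTER_CUBIC))
cv2.imwrite("pics/sc3.png",cv2.resize(s["frame"][180:320,80:260,::-1],None,fx=4.2,fy=4.2,interpolation=cv2.INTER_CUBIC))
E
```

```text
4.5167 0.2978014081299979 [488.3643 -90.5247 214.6337] [ 0.2243  0.054  -0.8753]
20 [278.5151 268.8647] [276.1399 251.8921] [161.2307 237.2538]
0 [278.3795 252.9917] [276.2592 237.5142] [163.0132 243.8241]
-22 [278.2587 238.969 ] [276.3647 224.9181] [164.9018 250.7853]
```

View pics/wc3.png

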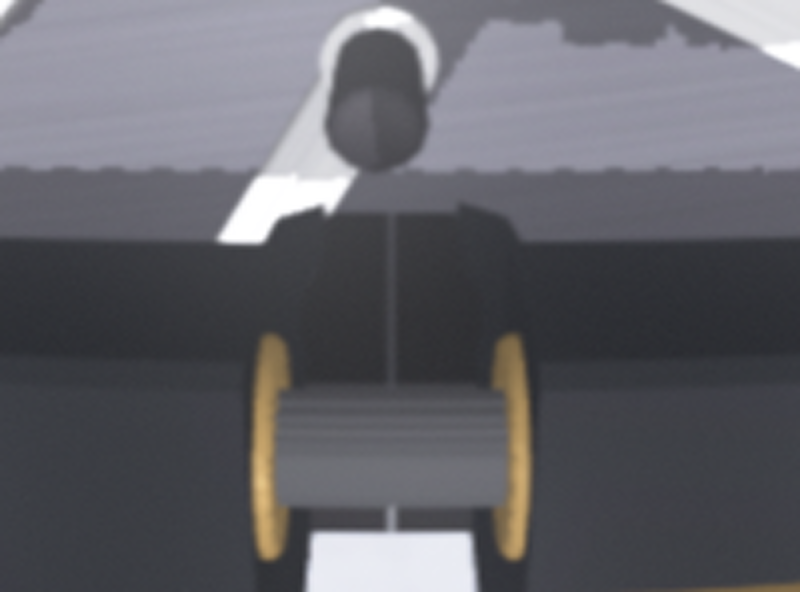

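View pics/sc3.png

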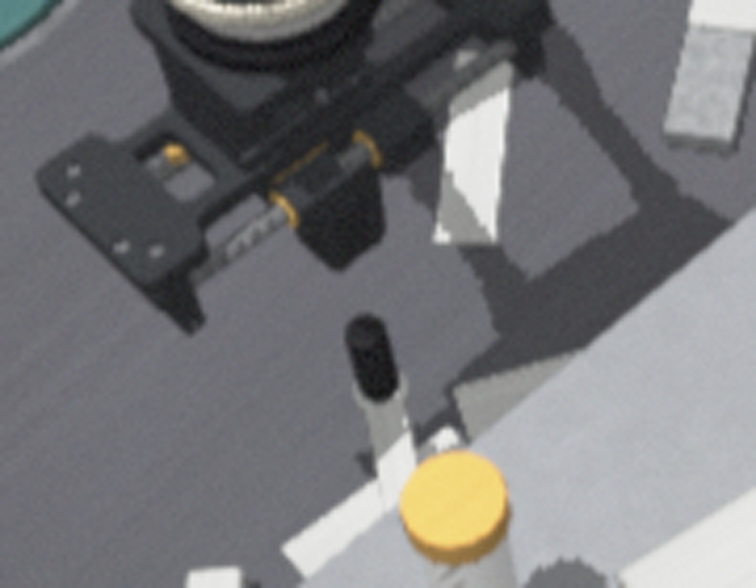

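Both views put the fingertips about 12–18 mm above the reported TCP, where the stated overhang puts them 22 mm below it. The whole gripper sits about 35–40 mm higher than documented. I'll reopen, check the body's position too, and then descend lower in stages.

carry_out --dp '[[0,0,0],[0,0,0],[0,0,0],[0,0,0],[0,0,0],[0,0,0],[0,0,0],[0,0,0],[0,0,0],[0,0,0]]' --rot '[[0,0,0],[0,0,0],[0,0,0],[0,0,0],[0,0,0],[0,0,0],[0,0,0],[0,0,0],[0,0,0],[0,0,0]]' --jaw 0.3

```text
time: 5.45
position: [486.3, -90.1, 211.7]
ee_rot: [0.0, 0.063, 0.998, 0.0]
contact_force: [-0.3, 0.2, -0.2]
grip_width: 57.1
```

```bash
python3 - <<'E'
from h import *
o=robot.get_obs();print(o["time"],o["grip_width"],o["position"],o["contact_force"])
p=np.array(o["position"]);s=robot.get_image("scene");t=robot.get_image("top")
# outer plate lower corner seen in scene at (126.4,259): z for assumed tool x offsets
for dx in (-37,0,37):
    xy=p[:2]+dx*XV-93.5*YV
    r=least_squares(lambda z:proj(s,[*xy,z[0]])-(126.4,259),[220]);print(dx,r.x,r.fun)
print(cmd(o,[*grip(.24),135],tool(YV)),cmd(o,[*grip(.24),120],tool(YV)))
E
```

```text
5.45 57.10502464177476 [486.331  -90.1134 211.705 ] [-0.3162  0.181  -0.2427]
-37 [198.9532] [-19.9481   9.1552]
0 [251.5073] [-13.9966   6.1211]
37 [303.2936] [-7.0507  2.9118]
(array([-0.0007, -0.006 ,  0.2557]), array([0.0002, 0.0003, 0.0006])) (array([-0.0007, -0.006 ,  0.3057]), array([0.0002, 0.0003, 0.0006]))
```

carry_out --dp '[[0,-0.006,0.1],[0,-0.006,0.2],[0,-0.006,0.22],[0,-0.006,0.24],[0,-0.006,0.24]]' --rot '[[0,0,0],[0,0,0],[0,0,0],[0,0,0],[0,0,0]]'

```text
time: 5.97
position: [485.6, -91.7, 139.0]
ee_rot: [-0.0, 0.063, 0.998, 0.001]
contact_force: [-0.0, 0.8, 0.2]
grip_width: 57.0
```

carry_out --dp '[[0,0,0.02],[0,0,0.04],[0,0,0.06],[0,0,0.06]]' --rot '[[0,0,0],[0,0,0],[0,0,0],[0,0,0]]'

```text
time: 6.3
position: [485.1, -91.6, 120.2]
ee_rot: [-0.001, 0.063, 0.998, 0.001]
contact_force: [-0.3, 0.9, 0.0]
grip_width: 57.3
```

```bash
python3 - <<'E'
from h import *
o=robot.get_obs();print(o["time"],o["grip_width"],o["position"],o["contact_force"])
im=robot.get_image("wrist");s=robot.get_image("scene")
cv2.imwrite("pics/wc4.png",cv2.resize(im["frame"][190:350,180:380,::-1],None,fx=4,fy=3.7,interpolation=cv2.INTER_CUBIC))
cv2.imwrite("pics/sc4.png",cv2.resize(s["frame"][180:320,80:260,::-1],None,fx=4.2,fy=4.2,interpolation=cv2.INTER_CUBIC))
E
```

```text
6.3 57.32617005333781 [485.1049 -91.5619 120.2271] [-0.2708  0.8643  0.0491]
```

View pics/wc4.png

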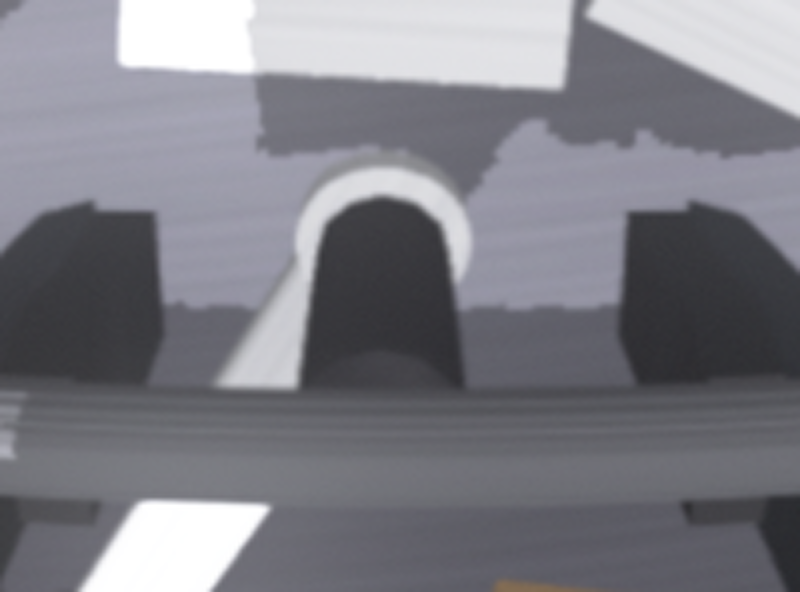

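View pics/sc4.png

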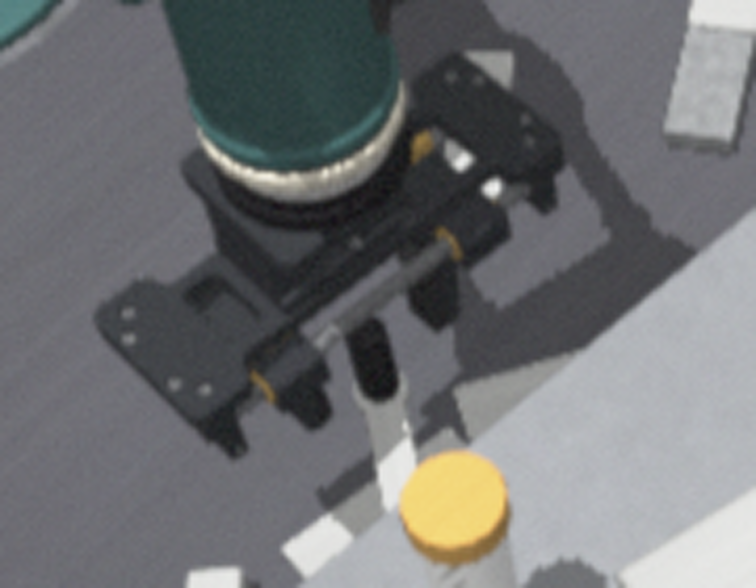

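The grip now stands well between the open fingers, which span the upper half of it, and there's no contact. Closing.

carry_out --dp '[[0,0,0],[0,0,0],[0,0,0],[0,0,0],[0,0,0],[0,0,0],[0,0,0],[0,0,0],[0,0,0]]' --rot '[[0,0,0],[0,0,0],[0,0,0],[0,0,0],[0,0,0],[0,0,0],[0,0,0],[0,0,0],[0,0,0]]' --jaw -1

```text
time: 7.15
position: [485.8, -92.0, 121.0]
ee_rot: [-0.0, 0.063, 0.998, 0.0]
contact_force: [0.9, -2.5, 0.4]
grip_width: 17.0
```

```bash
python3 - <<'E'
from h import *
o=robot.get_obs();print(o["time"],o["position"],o["contact_force"],o["moment"],o["grip_width"],o["q"])
p=np.array(o["position"])[:2]; r=p-AX; j=.75-np.arctan2(r@YV,-r@XV);print("j",j,np.hypot(*r))
for k in np.arange(j+.1,1.6,.1): print(round(k,2),(cmd(o,[*(p+grip(k)-grip(j)),o["position"][2]])[0])[:2], cmd(o,[*(grip(k)),o["position"][2]])[0][:2])
E
```

```text
7.15 [485.7726 -91.976  121.0366] [ 0.8745 -2.4575  0.3619] [-0.3157 -0.1375  0.0704] 16.970311807093886 [-0.2378  0.0088  2.0861  0.0005  1.0473 -1.6836]
j 0.24356035709838253 130.44273897011277
0.34 [ 0.0192 -0.0388] [ 0.0179 -0.0396]
0.44 [ 0.0344 -0.0794] [ 0.0331 -0.0801]
0.54 [ 0.0454 -0.1213] [ 0.0441 -0.122 ]
0.64 [ 0.0523 -0.1641] [ 0.051  -0.1648]
0.74 [ 0.0548 -0.2073] [ 0.0535 -0.208 ]
0.84 [ 0.053  -0.2506] [ 0.0517 -0.2513]
0.94 [ 0.0469 -0.2935] [ 0.0456 -0.2942]
1.04 [ 0.0365 -0.3355] [ 0.0352 -0.3362]
1.14 [ 0.022  -0.3763] [ 0.0207 -0.377 ]
1.24 [ 0.0035 -0.4155] [ 0.0022 -0.4162]
1.34 [-0.0189 -0.4526] [-0.0201 -0.4533]
1.44 [-0.0448 -0.4873] [-0.0461 -0.488 ]
1.54 [-0.074  -0.5192] [-0.0753 -0.52  ]
```

It's gripped at 17 mm, about the grip's 18 mm width. Sweeping the first half.

carry_out --dp '[[0.01,-0.019,0],[0.019,-0.039,0],[0.027,-0.059,0],[0.034,-0.08,0],[0.045,-0.122,0],[0.052,-0.164,0],[0.054,-0.207,0],[0.054,-0.207,0]]' --rot '[[0,0,0],[0,0,0],[0,0,0],[0,0,0],[0,0,0],[0,0,0],[0,0,0],[0,0,0]]'

```text
time: 7.82
position: [459.4, -152.1, 120.9]
ee_rot: [-0.002, 0.063, 0.998, 0.001]
contact_force: [-5.8, -0.3, 4.9]
grip_width: 17.3
```

```bash
python3 - <<'E'
from h import *
o=robot.get_obs();print(o["time"],o["position"],o["contact_force"],o["moment"],o["grip_width"],o["q"])
p=np.array(o["position"])[:2]; r=p-AX; j=.75-np.arctan2(r@YV,-r@XV);print("j",j,np.hypot(*r))
for k in np.arange(.84,1.6,.1): print(round(k,2),cmd(o,[*(grip(k)),o["position"][2]])[0])
E
```

```text
7.8167 [ 459.4291 -152.0903  120.9269] [-5.7674 -0.3021  4.9008] [0.0634 0.8774 0.2201] 17.303071806176273 [-0.3712 -0.0083  2.1034 -0.      1.0517 -1.8164]
j 0.7477031970790868 132.57959252206868
0.84 [-0.0103 -0.04   -0.0001]
0.94 [-0.0163 -0.0829 -0.0002]
1.04 [-0.0265 -0.125  -0.0003]
1.14 [-0.0409 -0.1658 -0.0004]
1.24 [-0.0593 -0.205  -0.0006]
1.34 [-0.0815 -0.2422 -0.0007]
1.44 [-0.1073 -0.277  -0.0009]
1.54 [-0.1364 -0.309  -0.0011]
```

carry_out --dp '[[-0.008,-0.02,0],[-0.01,-0.04,0],[-0.013,-0.062,0],[-0.016,-0.083,0],[-0.026,-0.125,0],[-0.041,-0.166,0],[-0.059,-0.205,0],[-0.07,-0.224,0],[-0.081,-0.242,0],[-0.081,-0.242,0]]' --rot '[[0,0,0],[0,0,0],[0,0,0],[0,0,0],[0,0,0],[0,0,0],[0,0,0],[0,0,0],[0,0,0],[0,0,0]]'

```text
time: 8.65
position: [474.2, -227.7, 121.0]
ee_rot: [-0.003, 0.063, 0.998, 0.001]
contact_force: [-1.2, 0.4, 4.0]
grip_width: 17.3
```

```bash
python3 - <<'E'
from h import *
o=robot.get_obs();print(o["time"],o["position"],o["contact_force"],o["moment"],o["grip_width"],o["q"])
p=np.array(o["position"])[:2]; r=p-AX; j=.75-np.arctan2(r@YV,-r@XV);print("j",j,np.hypot(*r))
for k in np.arange(1.4,1.66,.05): print(round(k,2),cmd(o,[*(grip(k)),o["position"][2]])[0])
E
```

```text
8.65 [ 474.181  -227.6972  121.0061] [-1.2458  0.4173  3.9697] [0.1641 0.2546 0.2312] 17.31750888943317 [-0.4945  0.073   2.0192 -0.0009  1.0554 -1.9391]
j 1.3417075062136417 130.55743582943686
1.4 [-0.0162 -0.0195 -0.0001]
1.45 [-0.0297 -0.0365 -0.0002]
1.5 [-0.0441 -0.0527 -0.0003]
1.55 [-0.0592 -0.0682 -0.0004]
1.6 [-0.0751 -0.0829 -0.0006]
1.65 [-0.0917 -0.0968 -0.0007]
```

carry_out --dp '[[-0.008,-0.01,0],[-0.016,-0.02,0],[-0.023,-0.028,0],[-0.03,-0.036,0],[-0.037,-0.045,0],[-0.044,-0.053,0],[-0.05,-0.059,0],[-0.05,-0.059,0]]' --rot '[[0,0,0],[0,0,0],[0,0,0],[0,0,0],[0,0,0],[0,0,0],[0,0,0],[0,0,0]]'

```text
time: 9.32
position: [486.6, -246.7, 121.0]
ee_rot: [-0.003, 0.063, 0.998, 0.001]
contact_force: [-1.6, 3.3, 5.0]
grip_width: 17.2
```

```bash
python3 - <<'E'
from h import *
o=robot.get_obs();print(o["time"],o["position"],o["contact_force"],o["moment"],o["grip_width"],o["q"])
p=np.array(o["position"])[:2]; r=p-AX; j=.75-np.arctan2(r@YV,-r@XV);print("j",j,np.hypot(*r))
im=robot.get_image("wrist");s=robot.get_image("scene")
cv2.imwrite("pics/w5.png",im["frame"][:,:,::-1]);cv2.imwrite("pics/s5.png",s["frame"][:,:,::-1])
E
```

```text
9.3167 [ 486.5684 -246.7065  121.009 ] [-1.6175  3.3156  4.9904] [0.5936 0.3176 0.3437] 17.220916289677323 [-0.5146  0.1101  1.9786 -0.0006  1.06   -1.9596]
j 1.5160490352714822 129.97055628404655
```

View pics/w5.png

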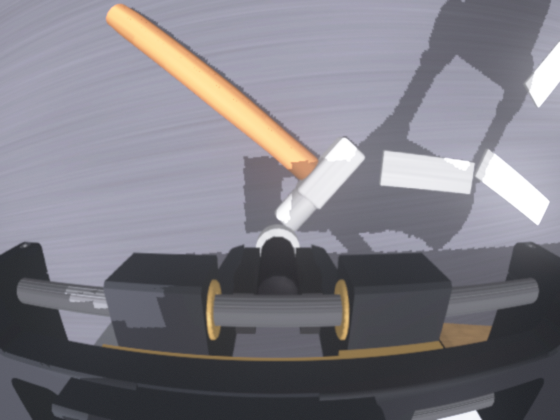

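View pics/s5.png

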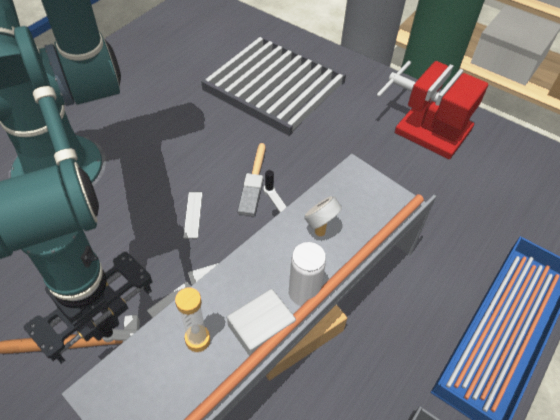

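The grip is still held between the pads at j≈1.516. I'll press a little further to confirm the stop.

carry_out --dp '[[-0.008,-0.008,0],[-0.015,-0.015,0],[-0.015,-0.015,0]]' --rot '[[0,0,0],[0,0,0],[0,0,0]]'

```text
time: 9.67
position: [486.7, -246.9, 120.7]
ee_rot: [-0.008, 0.063, 0.998, 0.006]
contact_force: [-11.7, 18.1, 16.2]
grip_width: 17.0
```

```bash
python3 - <<'E'
from h import *
o=robot.get_obs();print(o["time"],o["position"],o["contact_force"],o["moment"],o["grip_width"],o["q"])
p=np.array(o["position"])[:2]; r=p-AX; j=.75-np.arctan2(r@YV,-r@XV);print("j",j,np.hypot(*r))
E
```

```text
9.6667 [ 486.7309 -246.8597  120.7352] [-11.7308  18.0806  16.1598] [2.6773 1.9033 0.2231] 17.005837043281883 [-0.5173  0.1187  1.9696  0.004   1.0724 -1.9637]
j 1.5177415720685716 129.93169148806479
```

It has hit the stop: 18 N sideways and no further movement. Relaxing and releasing.

carry_out --dp '[[0,0,0],[0,0,0],[0,0,0]]' --rot '[[0.003,0.004,0],[0.003,0.004,0],[0.003,0.004,0]]'

```text
time: 9.92
position: [486.4, -246.8, 121.0]
ee_rot: [-0.015, 0.063, 0.998, 0.001]
contact_force: [-4.7, 3.1, 6.4]
grip_width: 17.4
```

carry_out --dp '[[0,0,0],[0,0,0],[0,0,0],[0,0,0],[0,0,0],[0,0,0],[0,0,0],[0,0,0]]' --rot '[[0,0,0],[0,0,0],[0,0,0],[0,0,0],[0,0,0],[0,0,0],[0,0,0],[0,0,0]]' --jaw 0.2

```text
time: 10.58
position: [486.4, -246.9, 120.9]
ee_rot: [-0.015, 0.063, 0.998, 0.001]
contact_force: [-1.0, -0.2, -0.1]
grip_width: 53.2
```

```bash
python3 - <<'E'
from h import *
o=robot.get_obs();print(o["time"],o["position"],o["ee_rot"],o["contact_force"],o["grip_width"])
im=robot.get_image("wrist");cv2.imwrite("pics/w6.png",im["frame"][:,:,::-1])
print(cmd(o,[*np.array(o["position"])[:2],221],tool(YV)))
E
```

```text
10.5833 [ 486.3585 -246.9058  120.8997] [-0.0148  0.0629  0.9979  0.0013] [-1.0348 -0.2196 -0.0998] 53.15950740710059
(array([ 0.0099,  0.0002, -0.3335]), array([ 0.0002, -0.0094,  0.0004]))
```

View pics/w6.png

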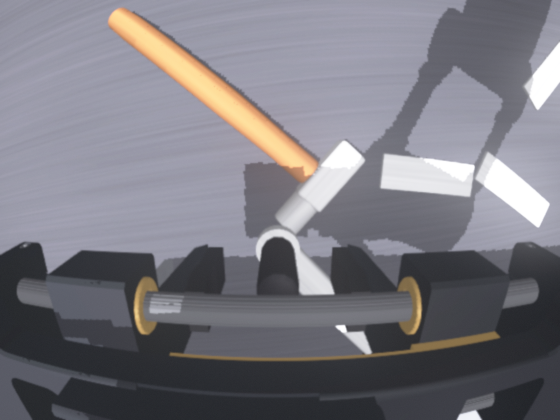

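The fingers are open at 53 mm and clear on both sides of the grip, which is at (278,270). Next I'll lift straight up and back away toward the robot.

carry_out --dp '[[0.002,0,-0.08],[0.005,0,-0.18],[0.008,0,-0.28],[0.01,0,-0.36],[0.01,0,-0.4],[0.01,0,-0.4]]' --rot '[[0,-0.009,0],[0,-0.009,0],[0,-0.009,0],[0,-0.009,0],[0,-0.009,0],[0,-0.009,0]]'

```text
time: 11.13
position: [488.9, -248.2, 244.8]
ee_rot: [0.002, 0.063, 0.998, -0.001]
contact_force: [0.5, -0.5, 0.0]
grip_width: 52.9
```

carry_out --dp '[[0,0.15,0],[0,0.3,0],[0,0.4,0],[0,0.5,0],[0,0.5,0],[0,0.5,0],[0,0.5,0]]' --rot '[[0,0,0],[0,0,0],[0,0,0],[0,0,0],[0,0,0],[0,0,0],[0,0,0]]'

```text
time: 11.72
position: [507.0, -99.4, 242.9]
ee_rot: [0.001, 0.062, 0.998, -0.001]
contact_force: [-0.6, 0.7, 1.0]
grip_width: 53.0
```

```bash
python3 - <<'E'
from h import *
o=robot.get_obs();print(o["time"],o["position"],o["contact_force"],o["grip_width"],np.abs(o["joint_velocities"]).max())
for n in ["top","scene"]:
    im=robot.get_image(n);cv2.imwrite(f"pics/{n}7.png",im["frame"][:,:,::-1])
    for j in (1.3,1.5): print(n,j,proj(im,[*grip(j),170]))
E
```

```text
11.7167 [506.9914 -99.4491 242.8914] [-0.5549  0.7301  0.9532] 52.95846053260473 0.023043472238610047
top 1.3 [472.9715 294.8683]
top 1.5 [486.1774 286.6845]
scene 1.3 [104.9427 306.0393]
scene 1.5 [100.102  320.2014]
```

View pics/top7.png

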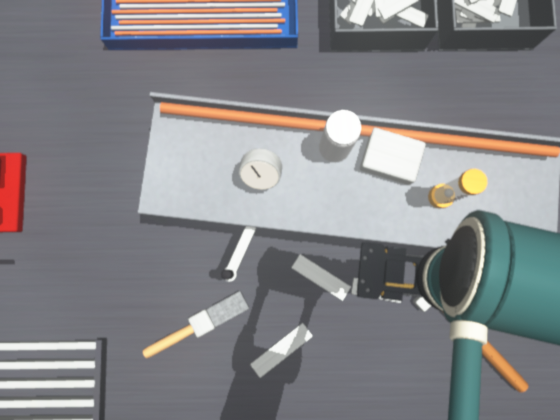

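View pics/scene7.png

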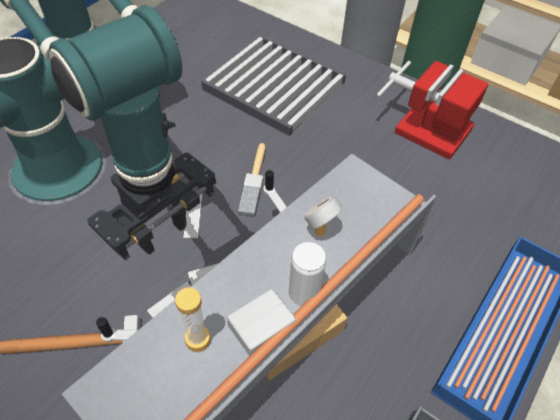

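The scene view shows the gas grip's top at about (103,321), against a prediction of (100,320) for 1.5 and (105,306) for 1.3. It is therefore at the stop. The air grip is still at (229,274) in the top view, and the robot is clear.

```bash
python3 - <<'E'
from workcell import robot
print(robot.hand_in())
E
```

```text
the job is handed in; nothing more can be done
None
```

The gas tap's crank is at its open stop, and I handed the job in at about 11.8 s. I pinched its grip from above, swung it counterclockwise from about 0.24 rad until it stopped, let go and backed away.

**Last checks**
- **Stop reached:** pressing further raised the wrist force components to 12–18 N with no more movement. The gripper's position put the joint at about 1.52 rad. After release, the scene picture shows the grip within about 3 px of where 1.5 rad would put it, and about 15 px from where 1.3 would.
- **Air tap:** its grip is at the same pixel in the top view as at the start, (229,274).
- **Robot clear:** the force reading was about 1 N, which is sensor noise, and the fingers were open and well away from everything.

**What disagreed**
- **First grasp missed:** the fingers closed on top of the grip instead of around it, pressing with about 7 N.
- **Fingertip height:** the pictures and that contact put the fingertips about 12–18 mm above the reported TCP. The given `robot.finger_overhang` puts them 22 mm below it. I regripped with the TCP about 30 mm lower, at a reported height of 120 mm, and that grasp held at 17 mm opening for an 18 mm grip.

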